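# Sort the box lids and offer the sound one up to its box

## Robot

A 6-joint arm with a two-finger parallel gripper is mounted at the origin on the work surface. World frame = base frame: x ahead of the robot, y to its left, z up, the work surface at z = 0. Lengths are in m, angles in rad, forces in N, time in s.
With the tool pointing down it reaches from about 0.375 to 0.975 m from the base axis. Payload 3.8 kg.
Tool frame: the origin (TCP) lies on the centre line of the jaws, within the pads' length; the fingertips stand 11 mm ahead of it and the grasp point (between the pads) lies 8 mm behind it; z points along the fingers, y is the line along which they close (so a half turn about z gives the same grasp; the last joint's range is limited). The gripper opens to 88 mm and grips with 3 to 60 N. Pads are 18 mm wide; open, the fingers measure 123 mm over their backs; the gripper's body (75 mm by 187 mm) begins 45 mm behind the grasp point.
Start: joints at [1.216, 0.264, 1.604, -0, 1.274, -0.037], TCP at [0.211, 0.641, 0.25] pointing down, gripper open.
Joint ranges: [-2.63, 2.63], [-0.94, 2.18], [0.31, 2.57], [-1.31, 4.45], [0, 2.66], [-2.55, 2.55]. Speed limits (rad/s): [2.57, 2.57, 3.14, 3.14, 3.14, 3.14].

## Interface

Orientations are given as a unit quaternion [x, y, z, w].
In Python, from bench import state, get_image, job_done, trace, landmark_of gives the robot as it stands.
- The arm moves only by the tool drive_tool, never from a script. Its arguments are lists of equal length, an entry for each row: "offset": the shift along the tool's x, y, z scaled (see below), a list of three; "angular": the turn, a rotation vector about the tool's x, y, z scaled (see below), a list of three; "fingers": the closure, from 0 (fully open) to 1 (shut). In form: {"offset": [[dx, dy, dz], ...], "angular": [[rx, ry, rz], ...], "fingers": [fingers, ...]}. A call has 1 to 20 rows; each row is the pose to reach, as a shift and turn from the pose commanded when the call began, along the tool's axes at that moment; what a row does not reach only later rows make up. The controller multiplies each number of a shift by 200 mm and each number of a turn by pi/2 rad. A row lasts 1/8 s, in which the tool goes at most 62.5 mm and 10.7 degrees, less where a joint would pass 70% of its speed; a pose out of reach is approached as far as the arm can. A call with a number of a shift or a turn outside -1 to 1 is refused whole. A call with a gripper value outside its range is refused whole. The fingers move at their own pace and stop on an object; "force" is the grip in N (left out, the last holds). Time passes only in rows, so rows that repeat a pose let the fingers close. It gives the time, the measured TCP pose, the force, the opening and the grip force at its end, in the units of the state.
- state(): the state, without advancing time (a new reading comes with each control period).
- get_image(name): name is "scene" or "top" or "wrist"; returns a dict with "color" (400x640x3 uint8, red, green, blue), "camera_matrix" (3x3 intrinsics, pixels), "R" (3x3) and "t" (3): a world point X has camera coordinates R X + t. Camera axes: x right, y down, z forward; pixel columns grow to the right and rows downward; lengths in m; the calibration is good to about 2 mm. The wrist camera is an equidistant fisheye: a pixel r from the principal point sees the ray r / f radians off the axis. A picture is of the moment at which its call begins. There is no depth.
- job_done(): hands the job in; it is judged then, once.
Trained networks look in a picture, given as the dict that the camera call returned (one of the last four; its "shot" number tells which), for a name from the list of things; names that differ only in an ending like _2 or _b are one class to them, and where a whole thing is asked for, a point or a joint stands for the part that bears it (a point fixed in the world has none). Each returns a list of dicts, best first, with "p" (0 to 1); they miss things now and then, are a little off and sometimes report something else, mostly with a low value. They report only what shows in the picture. A call takes as long as a camera call. They do not tell look-alikes from the thing itself.
- trace(picture, name): "pixels" (400x640 bool, what is visible of it) and "uv" ([column, row] in pixels, amid what is visible of it).
- landmark_of(picture, name): "uv" ([column, row] in pixels: a listed point, or the origin of a listed thing).
The state is a dict: "t": time; "joints": joint angles; "qvel": joint speeds; "tau": joint torques, N m; "position": TCP position; "tcp_rot": TCP orientation; "contact_force": force on the tool from outside, world axes, zero at the start; "moment": the same for the moment, N m; "finger_gap": finger opening in m; "gripper_force": force on a finger pad.
Only numpy, scipy, OpenCV 4.12 (cv2) and the standard library are available. Lean on these libraries where they do the work, as an engineer would, in place of code of your own. Each camera call takes 0.05 s, during which the arm holds its last target. There are 200 camera calls.

## Task

Three fired clay lids lie on the ware board: put the chipped one and the one that was cut too short into the grey scrap tub. Then pick up the sound lid, carry it clear over the bottles and hold it about a centimetre above the clay box on the banding wheel, level, centred and square with the box, so that I can sight the gap all round; the rim is freshly waxed, so the lid must not touch the box at all. Finish still holding it there, and leave everything else on the table where it stands.

Things in the scene. Friction and masses are not known exactly. Their poses are not given: they have to be found in the camera images.
- lid_sound: Fired clay lid on the ware board, right way up, in any of the three places. Origin: centre of the flange underside it stands on; x along the tab, z up. Flange 8 mm high, slab above it 10 mm thick; mid-slab an upright tab handle, 50 mm long (x), 14 thick (y), from 18 to 52 mm over the origin. The sound one: a full rectangle of 104 x 80 mm (x, y), flange 84 x 60 mm outside. About 220 g.
- lid_chipped: Fired clay lid on the ware board, right way up, in any of the three places. Origin: centre of the flange underside it stands on; x along the tab, z up. Flange 8 mm high, slab above it 10 mm thick; mid-slab an upright tab handle, 50 mm long (x), 14 thick (y), from 18 to 52 mm over the origin. The chipped one: 104 x 80 mm, its +x +y corner broken off, about 48 x 30 mm. About 200 g.
- lid_short: Fired clay lid on the ware board, right way up, in any of the three places. Origin: centre of the flange underside it stands on; x along the tab, z up. Flange 8 mm high, slab above it 10 mm thick; mid-slab an upright tab handle, 50 mm long (x), 14 thick (y), from 18 to 52 mm over the origin. The short one: whole, but only 74 mm in x by 80 mm in y. About 170 g.
- jar_box: The clay box the lid belongs to, open at the top: 104 x 80 mm outside (x, y), 75 mm high, walls 7 mm, loose (about 420 g), standing on the banding wheel's head, turned at any angle up to about 50 degrees. Origin: centre of its underside; x the long way, z up. The lid fits either way round.
- box_mouth (a point): Centre of the box's mouth at the height of its rim (75 mm over the box's origin); axes as the box. The rim is about 137 mm over the table.
- banding_wheel: Banding wheel (hand turntable): heavy dark foot and a grey round head of 200 mm diameter whose top is 62 mm over the table; the head turns freely with little friction. Origin: on its axis, at the table top.
- ware_board: Wooden ware board, fixed, 400 x 150 mm (x, y), top 15 mm over the table; the lids stand on it in a row along its x, about 115 mm apart, each with its long side roughly across the board. Origin: centre of its underside.
- scrap_tub: Grey plastic scrap tub, fixed, open at the top: 280 x 200 mm outside (x, y), rim 292 x 212 mm, 80 mm high, walls and floor 4 mm. Empty. Origin: centre of its underside. Two lids fit side by side along its x.
- bottle_tall: Bystander, loose, to be left alone: clay bottle, 172 mm high, 68 mm thick. One of three that stand in a row between the ware board and the banding wheel, in any order. Origin: centre of the underside.
- bottle_round: Bystander, loose, to be left alone: round clay bottle, 135 mm high, 72 mm thick, in the same row. Origin: centre of the underside.
- bottle_waisted: Bystander, loose, to be left alone: waisted clay bottle, 152 mm high, 68 mm thick, in the same row. Origin: centre of the underside.
- slip_pot: Bystander, loose, to be left alone: white plastic pot, 88 mm wide, 95 mm high, with a brush in it that reaches up to 140 mm. Origin: centre of the underside.
- drink_can: Bystander, loose, to be left alone: bare aluminium can, 66 mm thick, 115 mm high. Origin: centre of the underside.
- clay_knife: Bystander, loose, to be left alone: lying steel-bladed spatula with a wooden handle, 200 mm long along x. Origin at its middle, underside.
- kiln_post: Bystander, loose, to be left alone: upright cream kiln post, 38 x 38 x 90 mm. Origin: centre of the underside.
- wood_modeller: Bystander, loose, to be left alone: flat wooden modelling tool lying along x, about 165 mm long, 8 mm thick. Origin: underside.
Things that resemble listed ones, but are neither listed nor needed, are in the scene too. What is shaped like the lid_short but yellow is not meant.

How it is judged:
By the outcome, as a careful person would: the job done as asked, in the order asked, and still so for the second after the job is handed in, while the arm keeps its last pose, push and grip.
It also fails if it takes over 67 s, if anything falls off the work surface, if the arm or the gripper's body presses on something with over 40 N, if the wrist force passes 120 N, or if a joint passes its speed limit or range.

## Working session

There is one attempt and no reset: what is moved stays moved. The work goes in short steps, Python scripts to look and compute and a tool call to move; the robot and the scene stay as the last step left them, time stands still between calls to the robot, and variables do not carry over. Pictures are saved under pics/ and viewed, at most 10 in all, crops included, and the job is handed in when it is done.

Besides the shell and the picture viewer there is one more tool, called by a JSON object that holds its "fn" and its "kwargs". drive_tool: Moves the arm, as the interface text tells. Shifts and turns lie within -1 to 1; 1 stands for 200 mm of shift or pi/2 rad of turn. Its arguments: {"type":"object","properties":{"offset":{"type":"array","items":{"type":"array","items":{"type":"number"}}},"angular":{"type":"array","items":{"type":"array","items":{"type":"number"}}},"fingers":{"type":"array","items":{"type":"number"}},"force":{"type":"number"}},"required":["offset","angular","fingers"]}

```bash
mkdir -p pics; ls
cat > h.py <<'E'
import numpy as np, cv2
from bench import state,get_image,trace,landmark_of
E
python3 - <<'E'
from h import *
print(state())
for n in ["scene","top"]:
    p=get_image(n); cv2.imwrite(f"pics/{n}0.png",p["color"][:,:,::-1])
    print(n,p["camera_matrix"].tolist(),p["R"].tolist(),p["t"].tolist())
    for o in ["lid_sound","lid_chipped","lid_short","jar_box","box_mouth","banding_wheel","ware_board","scrap_tub","bottle_tall","bottle_round","bottle_waisted","slip_pot","drink_can","kiln_post"]:
        print(o,[(round(d["p"],2),np.round(d["uv"]).tolist()) for d in landmark_of(p,o)])
E
```

```text
pics
{'t': 0.0, 'joints': array([ 1.21610974e+00,  2.64737456e-01,  1.60535006e+00, -1.46176896e-05,
        1.27372141e+00, -3.68856983e-02]), 'qvel': array([ 5.93003434e-04,  5.38212748e-04, -5.46675228e-04,  9.02467574e-04,
        2.15897833e-05, -9.35763837e-04]), 'tau': array([-2.56268559e-04, -5.02104092e+01, -3.56880033e+01,  7.29038799e-02,
        2.92226323e-02, -1.78091527e-04]), 'position': array([0.21068176, 0.64055748, 0.2484115 ]), 'tcp_rot': array([ 1.58230381e-01,  9.87401599e-01, -1.08832159e-03, -2.08720883e-04]), 'contact_force': array([-0.39603638,  0.0655077 ,  0.1386327 ]), 'moment': array([ 0.02002955, -0.02216184,  0.00066468]), 'gripper_force': 0.0, 'finger_gap': 0.08842148370832797}
scene [[377.4377271557876, 0.0, 322.2499129869591], [0.0, 377.4377271557876, 198.9702680542304], [0.0, 0.0, 1.0]] [[-0.46076510481735466, 0.8875021406973679, -0.005955538618907406], [0.47420872705150496, 0.24051203508454988, -0.8469238715301863], [-0.7502143702774849, -0.39305713482530424, -0.5316808134511525]] [0.3030764073626824, -0.1145663507916969, 1.5012282672158226]
lid_s
[... 1011 characters left out ...]
3928883885453, 0.5165220415214644, 1.0896950360340638]
lid_sound [(0.68, [266.0, 185.0])]
lid_chipped [(0.66, [263.0, 224.0])]
lid_short [(0.85, [262.0, 143.0]), (0.65, [435.0, 135.0])]
jar_box [(0.82, [415.0, 195.0])]
box_mouth [(0.96, [425.0, 194.0]), (0.37, [264.0, 184.0])]
banding_wheel [(0.59, [414.0, 201.0]), (0.21, [479.0, 185.0])]
ware_board [(0.68, [263.0, 181.0]), (0.42, [260.0, 143.0])]
scrap_tub [(0.88, [175.0, 228.0])]
bottle_tall [(0.6, [329.0, 198.0])]
bottle_round [(0.84, [327.0, 240.0]), (0.35, [477.0, 184.0])]
bottle_waisted [(0.78, [333.0, 153.0])]
slip_pot [(0.94, [202.0, 139.0])]
drink_can [(0.6, [356.0, 145.0])]
kiln_post [(0.69, [457.0, 276.0]), (0.63, [330.0, 199.0])]
```

Run:
```python
import cv2
a=cv2.imread("pics/top0.png"); b=cv2.imread("pics/scene0.png")
cv2.imwrite("pics/t1.png",cv2.resize(a[90:330,120:520],None,fx=2,fy=2,interpolation=cv2.INTER_CUBIC))
cv2.imwrite("pics/s1.png",cv2.resize(b[140:380,190:540],None,fx=2.2,fy=2.2,interpolation=cv2.INTER_CUBIC))
```

```text
(no output)
```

View pics/t1.png

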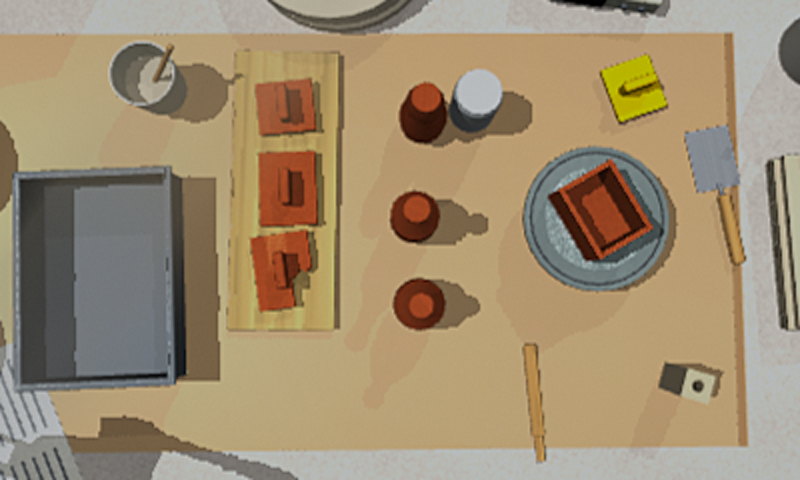

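View pics/s1.png

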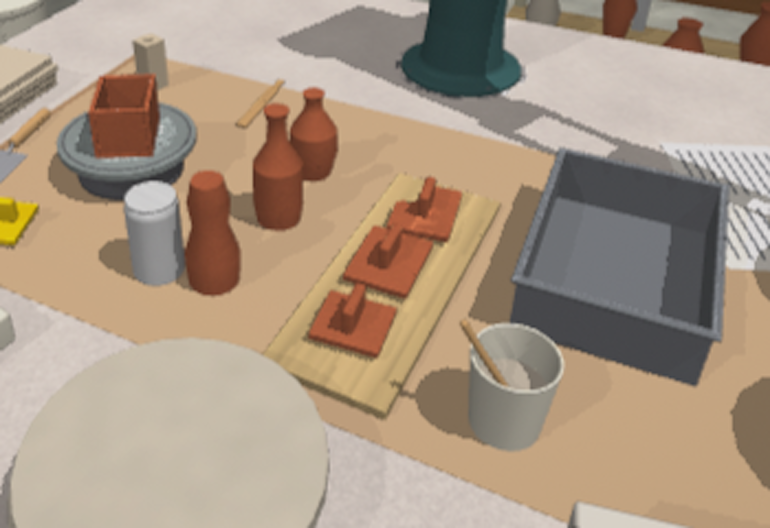

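The top view shows the lids on the board. In crop pixels, the short one is at (287,107), the sound one in the middle at (290,188), and the chipped one nearest the robot at (280,270). The box is on the wheel at (605,210), and the tub is at left, around (95,280). The scene view confirms the order.

Next I fit poses by silhouette in both views plus the wrist camera.

```bash
cat > h.py <<'E'
import numpy as np, cv2
from scipy.optimize import minimize
from bench import state,get_image,trace,landmark_of
def proj(p,X,fish):
    c=X@p["R"].T+p["t"]; K=p["camera_matrix"]
    if fish:
        r=np.hypot(c[:,0],c[:,1]); th=np.arctan2(r,c[:,2]); s=th/np.maximum(r,1e-9)
        q=c[:,:2]*s[:,None]
    else: q=c[:,:2]/c[:,2:]
    return q*[K[0,0],K[1,1]]+K[:2,2]
def box(x0,x1,y0,y1,z0,z1): return np.array([[x,y,z] for x in(x0,x1) for y in(y0,y1) for z in(z0,z1)])/1000.
def prism(pts,z0,z1): return np.array([[x,y,z] for x,y in pts for z in(z0,z1)])/1000.
tab=box(-25,25,-7,7,18,52)
M={"lid_sound":[box(-52,52,-40,40,8,18),box(-42,42,-30,30,0,8),tab],
"lid_chipped":[prism([(-52,-40),(52,-40),(52,10),(-52,10)],8,18),prism([(-52,-40),(-52,40),(4,40),(4,-40)],8,18),prism([(4,-40),(4,40),(10,25),(25,14),(52,10),(52,-40)],8,18),tab],
"lid_short":[box(-37,37,-40,40,8,18),tab],
"jar_box":[box(-52,52,-40,40,0,75)],
"scrap_tub":[box(-140,140,-100,100,0,80),box(-146,146,-106,106,74,80)],
"bottle":[prism([(34*np.cos(a),34*np.sin(a)) for a in np.arange(0,6.3,.3)],0,150)]}
def mask(p,parts,pose,fish,S=4):
    x,y,z,a=pose; R=np.array([[np.cos(a),-np.sin(a),0],[np.sin(a),np.cos(a),0],[0,0,1]])
    m=np.zeros((400,640),np.uint8)
    for P in parts:
        q=proj(p,P@R.T+[x,y,z],fish)
        h=cv2.convexHull(q.astype(np.float32))
        t=np.zeros((400,640),np.uint8); cv2.fillConvexPoly(t,np.round(h*16).astype(np.int32),255,cv2.LINE_AA,4); m=np.maximum(m,t)
    return m/255.
def fit(name,views,x0,freez=None,zr=.01):
    # views: list of (pic,mask,fish)
    def cost(v):
        z=v[2] if freez is None else freez
        c=0
        for p,g,f in views:
            m=mask(p,M[name],(v[0],v[1],z,v[3]),f); c+=np.abs(m-g).sum()/g.sum()
        return c/len(views)
    best=None
    for da in(-.2,0,.2):
        s=np.array(x0)+[0,0,0,da]
        sim=np.vstack([s]+[s+d for d in np.diag([.012,.012,.012,.15])])
        r=minimize(cost,s,method="Nelder-Mead",options=dict(initial_simplex=sim,xatol=1e-4,fatol=1e-4,maxiter=400))
        if best is None or r.fun<best.fun: best=r
    return best.x,best.fun
def ground(p,uv,z):
    K=p["camera_matrix"]; d=np.array([(uv[0]-K[0,2])/K[0,0],(uv[1]-K[1,2])/K[1,1],1])@p["R"]; c=-p["R"].T@p["t"]
    return c+d*(z-c[2])/d[2]
def tr(p,n,near=None):
    L=trace(p,n)
    if not L: return None
    if near is not None: L=sorted(L,key=lambda d:np.hypot(*(np.array(d["uv"])-near)))
    return L[0]["pixels"].astype(float),L[0]["uv"],L[0]["p"]
E
python3 - <<'E'
from h import *
T=get_image("top");S=get_image("scene")
for n,ut,us,z,a in [("lid_sound",(265,183),(366,261),.015,0),("lid_chipped",(260,225),(382,238),.015,0),("lid_short",(263,143),(350,288),.015,0),("jar_box",(422,195),(247,190),.062,.5),("scrap_tub",(168,230),(467,265),0,0)]:
    mt,ms=tr(T,n,ut),tr(S,n,us)
    g=ground(T,mt[1],z+.02)
    b=[fit(n,[(T,mt[0],0),(S,ms[0],0)],[g[0],g[1],z,aa]) for aa in((a,a+np.pi) if "chip" in n else (a,-a))]
    for v,c in b: print(n,mt[1:],ms[1:],np.round(v,4),round(c,3))
for n,ut,z in [("bottle_tall",(329,198),.172),("bottle_round",(327,240),.135),("bottle_waisted",(333,146),.152),("drink_can",(358,140),.115),("slip_pot",(195,128),.08)]:
    m=tr(T,n,ut);print(n,m[1:],ground(T,m[1],z*.7).round(3))
p=get_image("wrist");c=-p["R"].T@p["t"];print(c,p["R"],p["camera_matrix"],state()["position"])
E
```

```text
lid_sound ([264.2, 183.6], 0.78) ([367.6, 260.3], 0.94) [0.5769 0.0926 0.014  0.0484] 0.102
lid_sound ([264.2, 183.6], 0.78) ([367.6, 260.3], 0.94) [0.5769 0.0926 0.014  0.0484] 0.102
lid_chipped ([258.4, 222.3], 0.93) ([384.5, 234.8], 0.6) [0.4669 0.1016 0.0174 0.1593] 0.317
lid_chipped ([258.4, 222.3], 0.93) ([384.5, 234.8], 0.6) [0.464  0.099  0.0187 3.257 ] 0.193
lid_short ([263.8, 144.2], 0.9) ([352.4, 286.1], 0.69) [0.6945 0.0965 0.0142 0.1255] 0.12
lid_short ([263.8, 144.2], 0.9) ([352.4, 286.1], 0.69) [0.6945 0.0965 0.0142 0.1255] 0.12
jar_box ([420.6, 195.8], 0.89) ([246.5, 191.3], 0.58) [ 0.5354 -0.3278  0.0589  0.5441] 0.086
jar_box ([420.6, 195.8], 0.89) ([246.5, 191.3], 0.58) [ 0.5356 -0.3275  0.0591  0.5474] 0.086
scrap_tub ([168.4, 229.3], 0.8) ([475.5, 260.8], 0.72) [ 0.4514  0.3431 -0.0012  0.0407] 0.046
scrap_tub ([168.4, 229.3], 0.8) ([475.5, 260.8], 0.72) [ 0.4514  0.3431 -0.0012  0.0407] 0.046
bottle_tall ([328.1, 198.4], 0.83) [ 0.529 -0.087  0.12 ]
bottle_round ([328.2, 243.5], 0.87) [ 0.412 -0.087  0.095]
bottle_waisted ([333.6, 148.0], 0.83) [ 0.663 -0.103  0.106]
drink_can ([359.7, 138.7], 0.74) [ 0.694 -0.175  0.081]
slip_pot ([196.9, 127.8], 0.64) [0.733 0.272 0.056]
[0.13868618 0.66544298 0.38393769] [[ 0.31371361  0.94951708  0.00104307]
 [ 0.90627099 -0.2997528   0.29802878]
 [ 0.28329608 -0.09255037 -0.95455632]] [[309.70691629   0.         321.96491783]
 [  0.         309.70691629 198.71596598]
 [  0.           0.           1.        ]] [0.21092439 0.64120319 0.24971183]
```

{"fn": "drive_tool", "kwargs": {"offset": [[-0.82, -0.69, -0.03], [-0.82, -0.69, -0.03], [-0.82, -0.69, -0.03], [-0.82, -0.69, -0.03]], "angular": [[0, 0, 0], [0, 0, 0], [0, 0, 0], [0, 0, 0]], "fingers": [0, 0, 0, 0], "force": 30}}

```text
t: 2.9
position: [0.3249, 0.4563, 0.256]
tcp_rot: [0.159, 0.987, -0.0, 0.0]
contact_force: [1.3, -0.5, 0.6]
finger_gap: 0.0882
gripper_force: 0.0
```

{"fn": "drive_tool", "kwargs": {"offset": [[-0.82, -0.69, -0.03], [-0.82, -0.69, -0.03], [-0.82, -0.69, -0.03], [-0.82, -0.69, -0.03]], "angular": [[0, 0, 0], [0, 0, 0], [0, 0, 0], [0, 0, 0]], "fingers": [0, 0, 0, 0]}}

```text
t: 3.4
position: [0.4376, 0.2739, 0.2621]
tcp_rot: [0.16, 0.987, 0.0, 0.001]
contact_force: [-0.4, 0.5, 0.4]
finger_gap: 0.0878
gripper_force: 0.0
```

{"fn": "drive_tool", "kwargs": {"offset": [[-0.82, -0.69, -0.03], [-0.82, -0.69, -0.03], [-0.82, -0.69, -0.03], [-0.82, -0.69, -0.03], [-0.82, -0.69, -0.03], [-0.82, -0.69, -0.03]], "angular": [[0, 0, -0.23], [0, 0, -0.23], [0, 0, -0.23], [0, 0, -0.23], [0, 0, -0.23], [0, 0, -0.23]], "fingers": [0, 0, 0, 0, 0, 0]}}

```text
t: 4.15
position: [0.5486, 0.0945, 0.2676]
tcp_rot: [-0.021, 1.0, 0.0, -0.0]
contact_force: [0.2, 0.6, -0.2]
finger_gap: 0.088
gripper_force: 0.0
```

```bash
cat >> h.py <<'E'
from scipy.spatial.transform import Rotation as Ro
def plan(*wps):
    "wps: (x,y,z,theta of tool y or None); offsets/angulars in drive units from the measured pose"
    s=state(); R=Ro.from_quat(s["tcp_rot"])
    th=np.arctan2(R.as_matrix()[1,1],R.as_matrix()[0,1])
    print("at",np.round(s["position"],4),"theta",round(th,4),"z-axis",R.as_matrix()[:,2].round(4),"F",s["contact_force"].round(1),"gap",round(s["finger_gap"],4),"t",s["t"],"j6",round(s["joints"][5],2))
    for x,y,z,t in wps:
        d=R.inv().apply(np.array([x,y,z])-s["position"])/.2
        t=th if t is None else t
        G=np.array([[np.sin(t),np.cos(t),0],[-np.cos(t),np.sin(t),0],[0,0,-1]])
        G[:,0]=np.cross(G[:,1],G[:,2])
        r=(R.inv()*Ro.from_matrix(G)).as_rotvec()/(np.pi/2)
        print("  off",d.round(3).tolist(),"ang",r.round(4).tolist())
E
python3 - <<'E'
from h import *
p=get_image("wrist"); cv2.imwrite("pics/w1.png",p["color"][:,:,::-1])
for n,x0 in [("lid_sound",[.577,.0926,.015,.048]),("lid_chipped",[.464,.099,.015,3.257]),("lid_short",[.6945,.0965,.015,.125])]:
    uv=proj(p,np.array([[x0[0],x0[1],.033]]),1)[0]
    m=tr(p,n,uv)
    if m: print(n,uv.round(),m[1:],[(np.round(v,4),round(c,3)) for v,c in [fit(n,[(p,m[0],1)],x0,.015)]])
plan((.464,.099,.15,1.571+.1))
E
```

```text
lid_sound [319. 190.] ([318.3, 191.8], 0.88) [(array([0.58  , 0.0915, 0.0222, 0.0267]), np.float64(0.045))]
lid_chipped [328.  98.] ([334.8, 105.6], 0.7) [(array([0.4644, 0.0977, 0.0321, 3.2814]), np.float64(0.162))]
lid_short [319. 273.] ([314.5, 273.3], 0.87) [(array([0.6976, 0.0949, 0.0113, 0.0813]), np.float64(0.146))]
at [0.5484 0.0953 0.2677] theta 1.6161 z-axis [-1.e-04  2.e-04 -1.e+00] F [-0.3  0.   1.2] gap 0.0881 t 4.35 j6 -1.49
  off [0.42, 0.037, 0.589] ang [0.0001, -0.0001, -0.035]
```

View pics/w1.png

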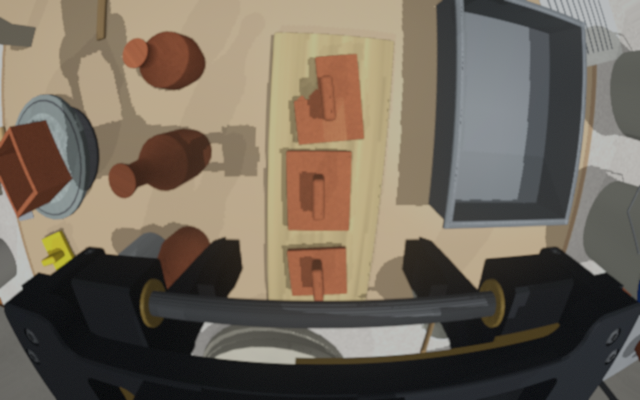

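The wrist view shows the chipped lid at (330,98), with its chip toward -x,-y, the sound lid at (319,190) and the short one at (317,272). The tub is at upper right. I go for the chipped lid first.

{"fn": "drive_tool", "kwargs": {"offset": [[0.42, 0.033, 0.3], [0.42, 0.033, 0.6], [0.42, 0.033, 0.85], [0.42, 0.033, 0.85]], "angular": [[0, 0, -0.05], [0, 0, -0.05], [0, 0, -0.05], [0, 0, -0.05]], "fingers": [0, 0, 0, 0]}}

```text
t: 4.85
position: [0.4601, 0.0973, 0.0939]
tcp_rot: [-0.062, 0.998, -0.0, -0.004]
contact_force: [-0.5, 0.2, 0.7]
finger_gap: 0.0881
gripper_force: 0.0
```

Run:
```python
from h import *
p=get_image("wrist"); cv2.imwrite("pics/w2.png",p["color"][:,:,::-1])
plan((.4643,.098,.049,1.696))
m=tr(p,"lid_chipped")
if m: print(m[1:],fit("lid_chipped",[(p,m[0],1)],[.4643,.098,.015,3.27],.015))
```

```text
at [0.4614 0.0973 0.0945] theta 1.6942 z-axis [-0.0064 -0.001  -1.    ] F [-0.2 -0.  -0.3] gap 0.0882 t 4.9 j6 -1.54
  off [-0.016, 0.002, 0.227] ang [-0.0001, -0.0041, -0.0012]
([10.0, 238.3], 0.65) (array([ 0.75000113,  0.17056087, -0.1736559 ,  0.96445333]), np.float64(1.0))
```

{"fn": "drive_tool", "kwargs": {"offset": [[-0.01, 0, 0.1], [-0.01, 0, 0.2], [-0.01, 0, 0.225], [-0.01, 0, 0.225], [-0.01, 0, 0.225], [-0.01, 0, 0.225], [-0.01, 0, 0.225], [-0.01, 0, 0.225]], "angular": [[0, 0, 0], [0, 0, 0], [0, 0, 0], [0, 0, 0], [0, 0, 0], [0, 0, 0], [0, 0, 0], [0, 0, 0]], "fingers": [0, 0, 0, 0.9, 1, 1, 1, 1]}}

```text
t: 5.95
position: [0.4667, 0.0974, 0.0528]
tcp_rot: [-0.061, 0.998, 0.0, 0.0]
contact_force: [-0.5, 0.1, -0.0]
finger_gap: 0.0406
gripper_force: 0.0
```

Run:
```python
from h import *
print(state()["gripper_force"])
plan((.464,.1,.15,None),(.386,.340,.15,1.611))
```

```text
0.0
at [0.4667 0.0974 0.0528] theta 1.6928 z-axis [ 2.e-04  0.e+00 -1.e+00] F [-0.5  0.1 -0. ] gap 0.0406 t 5.95 j6 -1.54
  off [0.012, 0.015, -0.486] ang [-0.0, 0.0001, 0.0]
  off [0.253, 1.253, -0.486] ang [-0.0, 0.0001, 0.0521]
```

{"fn": "drive_tool", "kwargs": {"offset": [[0.01, 0, 0.015], [0.01, 0, 0.015], [0.01, 0, 0.015], [0.01, 0, 0.015], [0.01, 0, 0.015], [0.01, 0, 0.015], [0.01, 0, 0.015], [0.01, 0, -0.25], [0.01, 0, -0.5], [0.01, 0, -0.5]], "angular": [[0, 0, 0], [0, 0, 0], [0, 0, 0], [0, 0, 0], [0, 0, 0], [0, 0, 0], [0, 0, 0], [0, 0, 0], [0, 0, 0], [0, 0, 0]], "fingers": [1, 1, 1, 1, 1, 1, 1, 1, 1, 1]}}

```text
t: 7.2
position: [0.4685, 0.0977, 0.1575]
tcp_rot: [-0.061, 0.998, 0.0, 0.005]
contact_force: [0.5, 0.7, -3.0]
finger_gap: 0.0139
gripper_force: 29.9
```

Run:
```python
from h import *
get_image("wrist")
print(state()["gripper_force"])
plan((.386,.340,.15,1.611),(.386,.340,.042,1.611))
```

```text
29.945314452052116
at [0.4663 0.0974 0.1547] theta 1.6928 z-axis [ 4.8e-03  7.0e-04 -1.0e+00] F [-0.5  0.4 -2.5] gap 0.0139 t 7.25 j6 -1.54
  off [0.251, 1.253, 0.022] ang [0.0002, 0.0031, 0.0521]
  off [0.254, 1.253, 0.562] ang [0.0002, 0.0031, 0.0521]
```

{"fn": "drive_tool", "kwargs": {"offset": [[0.13, 0.63, 0], [0.13, 0.63, 0], [0.13, 0.63, 0], [0.13, 0.63, 0]], "angular": [[0, 0, 0], [0, 0, 0], [0, 0, 0], [0, 0, 0]], "fingers": [1, 1, 1, 1]}}

```text
t: 7.75
position: [0.4222, 0.2185, 0.1508]
tcp_rot: [-0.062, 0.998, -0.001, -0.002]
contact_force: [0.1, -0.8, -1.9]
finger_gap: 0.0137
gripper_force: 29.9
```

{"fn": "drive_tool", "kwargs": {"offset": [[0.13, 0.63, 0], [0.13, 0.63, 0], [0.13, 0.63, 0], [0.13, 0.63, 0.2], [0.13, 0.63, 0.4], [0.13, 0.63, 0.4], [0.13, 0.63, 0.4]], "angular": [[0, 0, 0.05], [0, 0, 0.05], [0, 0, 0.05], [0, 0, 0.05], [0, 0, 0.05], [0, 0, 0.05], [0, 0, 0.05]], "fingers": [1, 1, 1, 1, 1, 1, 1]}}

```text
t: 8.62
position: [0.3835, 0.34, 0.0734]
tcp_rot: [-0.021, 1.0, -0.0, 0.0]
contact_force: [0.1, 1.7, -1.3]
finger_gap: 0.0136
gripper_force: 29.9
```

Run:
```python
from h import *
get_image("wrist")
plan((.386,.340,.042,1.611))
```

```text
at [0.3841 0.3408 0.0742] theta 1.6129 z-axis [ 0.002   0.0013 -1.    ] F [ 0.7  0.5 -2.2] gap 0.0135 t 8.675 j6 -0.94
  off [-0.009, -0.005, 0.161] ang [0.0008, 0.0013, 0.0012]
```

{"fn": "drive_tool", "kwargs": {"offset": [[-0.005, 0, 0.08], [-0.005, 0, 0.16], [-0.005, 0, 0.165], [-0.005, 0, 0.165], [-0.005, 0, 0.165], [-0.005, 0, 0.165], [-0.005, 0, 0.165], [-0.005, 0, 0.165], [-0.005, 0, -0.15], [-0.005, 0, -0.4], [-0.005, 0, -0.4]], "angular": [[0, 0, 0], [0, 0, 0], [0, 0, 0], [0, 0, 0], [0, 0, 0], [0, 0, 0], [0, 0, 0], [0, 0, 0], [0, 0, 0], [0, 0, 0], [0, 0, 0]], "fingers": [1, 1, 1, 1, 0.5, 0.5, 0.5, 0.5, 0.5, 0.5, 0.5]}}

```text
t: 10.05
position: [0.3865, 0.3434, 0.158]
tcp_rot: [-0.022, 1.0, 0.003, 0.004]
contact_force: [-0.2, 0.5, -0.5]
finger_gap: 0.0441
gripper_force: 0.0
```

Run:
```python
from h import *
p=get_image("wrist")
for n in("lid_chipped","lid_short"):print(n,[(round(d["p"],2),d["uv"]) for d in trace(p,n)])
print(proj(p,np.array([[.384,.34,.02]]),1))
plan((.696,.0955,.15,1.666))
```

```text
lid_chipped [(0.62, [327.8, 190.2])]
lid_short [(0.47, [1.0, 327.9])]
[[317.10161106 185.31490022]]
at [0.3828 0.3404 0.1519] theta 1.6143 z-axis [-1.e-03 -9.e-04 -1.e+00] F [-0.2  0.1 -0.6] gap 0.0441 t 10.2 j6 -0.94
  off [-1.511, -1.292, 0.009] ang [-0.0005, -0.0007, -0.0329]
```

{"fn": "drive_tool", "kwargs": {"offset": [[-0.75, -0.65, -0.15], [-0.75, -0.65, -0.15], [-0.75, -0.65, -0.15], [-0.75, -0.65, -0.15]], "angular": [[0, 0, 0], [0, 0, 0], [0, 0, 0], [0, 0, 0]], "fingers": [0.3, 0.3, 0.3, 0.3]}}

```text
t: 10.7
position: [0.5406, 0.215, 0.181]
tcp_rot: [-0.02, 1.0, -0.001, -0.001]
contact_force: [-1.2, 0.1, 0.1]
finger_gap: 0.0618
gripper_force: 0.0
```

{"fn": "drive_tool", "kwargs": {"offset": [[-0.76, -0.645, 0], [-0.76, -0.645, 0], [-0.76, -0.645, 0], [-0.76, -0.645, 0], [-0.76, -0.645, 0], [-0.76, -0.645, 0]], "angular": [[0, 0, -0.03], [0, 0, -0.03], [0, 0, -0.03], [0, 0, -0.03], [0, 0, -0.03], [0, 0, -0.03]], "fingers": [0.3, 0.3, 0.3, 0.3, 0.3, 0.3]}}

```text
t: 11.45
position: [0.6945, 0.0968, 0.1816]
tcp_rot: [-0.046, 0.999, 0.0, -0.001]
contact_force: [-1.1, -0.3, 0.2]
finger_gap: 0.0615
gripper_force: 0.0
```

Run:
```python
from h import *
p=get_image("wrist")
for n,x0 in [("lid_sound",[.579,.092,.015,.035]),("lid_short",[.6965,.0955,.015,.1])]:
    uv=proj(p,np.array([[x0[0],x0[1],.033]]),1)[0]
    for d in trace(p,n):
        print(n,uv.round(),d["uv"],round(d["p"],2),[(np.round(v,4),round(c,3)) for v,c in [fit(n,[(p,d["pixels"].astype(float),1)],x0,.015)]])
plan((.696,.0955,.049,1.666))
```

```text
lid_sound [328.  63.] [325.1, 65.0] 0.88 [(array([0.5795, 0.0917, 0.0221, 0.0416]), np.float64(0.03))]
lid_short [320. 189.] [319.1, 186.6] 0.79 [(array([0.6952, 0.0948, 0.0348, 0.0723]), np.float64(0.045))]
lid_short [320. 189.] [489.7, 229.4] 0.73 [(array([ 1.1324,  0.1496,  0.0459, -3.4483]), np.float64(1.0))]
lid_short [320. 189.] [8.0, 178.5] 0.58 [(array([ 1.1324,  0.1496,  0.0459, -3.4483]), np.float64(1.0))]
lid_short [320. 189.] [341.4, 134.6] 0.23 [(array([ 0.7333,  0.124 , -0.0039, -0.0293]), np.float64(0.926))]
at [0.6952 0.0968 0.1828] theta 1.6632 z-axis [-5.e-04  2.e-04 -1.e+00] F [0.2 0.  0.1] gap 0.0617 t 11.6 j6 -1.56
  off [-0.004, -0.007, 0.669] ang [0.0001, -0.0003, -0.0018]
```

{"fn": "drive_tool", "kwargs": {"offset": [[0, -0.01, 0.25], [0, -0.01, 0.5], [0, -0.01, 0.62], [0, -0.01, 0.67], [0, -0.01, 0.67], [0, -0.01, 0.67], [0, -0.01, 0.67], [0, -0.01, 0.67], [0, -0.01, 0.67], [0, -0.01, 0.67], [0, -0.01, 0.67], [0, -0.01, 0.5], [0, -0.01, 0.2], [0, -0.01, 0.12], [0, -0.01, 0.12]], "angular": [[0, 0, 0.012], [0, 0, 0.012], [0, 0, 0.012], [0, 0, 0.012], [0, 0, 0.012], [0, 0, 0.012], [0, 0, 0.012], [0, 0, 0.012], [0, 0, 0.012], [0, 0, 0.012], [0, 0, 0.012], [0, 0, 0.012], [0, 0, 0.012], [0, 0, 0.012], [0, 0, 0.012]], "fingers": [0.3, 0.3, 0.3, 0.3, 0.6, 1, 1, 1, 1, 1, 1, 1, 1, 1, 1]}}

```text
t: 13.48
position: [0.6972, 0.0933, 0.1595]
tcp_rot: [-0.036, 0.999, -0.0, 0.001]
contact_force: [0.8, 0.7, -2.6]
finger_gap: 0.0139
gripper_force: 30.0
```

Run:
```python
from h import *
get_image("wrist")
plan((.522,.343,.155,1.611))
```

```text
at [0.6958 0.0931 0.1573] theta 1.6425 z-axis [-1.6e-03 -3.0e-04 -1.0e+00] F [ 0.6  0.8 -3. ] gap 0.0139 t 13.525 j6 -1.54
  off [0.777, 1.308, 0.013] ang [-0.0001, -0.001, 0.02]
```

{"fn": "drive_tool", "kwargs": {"offset": [[0.45, 0.6, -0.1], [0.45, 0.6, -0.1], [0.45, 0.6, -0.1], [0.45, 0.6, -0.1]], "angular": [[0, 0, 0], [0, 0, 0], [0, 0, 0], [0, 0, 0]], "fingers": [1, 1, 1, 1]}}

```text
t: 14.02
position: [0.5961, 0.2075, 0.1765]
tcp_rot: [-0.037, 0.999, -0.001, -0.002]
contact_force: [0.9, -0.3, -1.8]
finger_gap: 0.0135
gripper_force: 30.0
```

{"fn": "drive_tool", "kwargs": {"offset": [[0.327, 0.708, 0.1], [0.327, 0.708, 0.1], [0.327, 0.708, 0.1], [0.327, 0.708, 0.3], [0.327, 0.708, 0.5], [0.327, 0.708, 0.5], [0.327, 0.708, 0.5]], "angular": [[0, 0, 0.02], [0, 0, 0.02], [0, 0, 0.02], [0, 0, 0.02], [0, 0, 0.02], [0, 0, 0.02], [0, 0, 0.02]], "fingers": [1, 1, 1, 1, 1, 1, 1]}}

```text
t: 14.9
position: [0.5239, 0.3426, 0.079]
tcp_rot: [-0.02, 1.0, -0.0, 0.0]
contact_force: [-0.9, 0.5, -1.7]
finger_gap: 0.0137
gripper_force: 30.0
```

Run:
```python
from h import *
get_image("wrist")
plan((.522,.341,.042,1.611))
```

```text
at [0.5246 0.3432 0.0801] theta 1.6102 z-axis [ 0.0022  0.001  -1.    ] F [ 0.9  0.  -0.9] gap 0.014 t 14.95 j6 -1.07
  off [0.014, -0.011, 0.19] ang [0.0006, 0.0014, -0.0005]
```

{"fn": "drive_tool", "kwargs": {"offset": [[0.01, -0.01, 0.1], [0.01, -0.01, 0.18], [0.01, -0.01, 0.19], [0.01, -0.01, 0.19], [0.01, -0.01, 0.19], [0.01, -0.01, 0.19], [0.01, -0.01, 0.19], [0.01, -0.01, 0.19], [0.01, -0.01, -0.1], [0.01, -0.01, -0.4], [0.01, -0.01, -0.6], [0.01, -0.01, -0.6]], "angular": [[0, 0, 0], [0, 0, 0], [0, 0, 0], [0, 0, 0], [0, 0, 0], [0, 0, 0], [0, 0, 0], [0, 0, 0], [0, 0, 0], [0, 0, 0], [0, 0, 0], [0, 0, 0]], "fingers": [1, 1, 1, 1, 0.5, 0.5, 0.5, 0.5, 0.5, 0.5, 0.5, 0.5]}}

```text
t: 16.45
position: [0.5235, 0.3426, 0.2041]
tcp_rot: [-0.02, 1.0, 0.002, 0.004]
contact_force: [0.0, 0.4, -0.1]
finger_gap: 0.0436
gripper_force: 0.0
```

Run:
```python
from h import *
get_image("wrist")
plan((.5505,.2175,.22,None),(.579,.092,.22,None))
```

```text
at [0.522  0.3417 0.2009] theta 1.6112 z-axis [ 0.0038  0.0023 -1.    ] F [-0.2 -0.  -0.7] gap 0.0442 t 16.5 j6 -1.07
  off [-0.118, -0.626, -0.096] ang [0.0013, 0.0025, -0.0]
  off [-0.235, -1.259, -0.097] ang [0.0013, 0.0025, -0.0]
```

{"fn": "drive_tool", "kwargs": {"offset": [[-0.118, -0.626, -0.1], [-0.118, -0.626, -0.1], [-0.118, -0.626, -0.1], [-0.118, -0.626, -0.1], [-0.118, -0.626, -0.1], [-0.118, -0.626, -0.1], [-0.118, -0.626, -0.1], [-0.118, -0.626, -0.1], [-0.118, -0.626, -0.1], [-0.118, -0.626, -0.1]], "angular": [[0, 0, 1], [0, 0, 1], [0, 0, 1], [0, 0, 1], [0, 0, 1], [0, 0, 1], [0, 0, 1], [0, 0, 1], [0, 0, 1], [0, 0, 1]], "fingers": [0.3, 0.3, 0.3, 0.3, 0.3, 0.3, 0.3, 0.3, 0.3, 0.3]}}

```text
t: 17.75
position: [0.5482, 0.2164, 0.2161]
tcp_rot: [0.692, 0.722, -0.002, -0.001]
contact_force: [0.3, -1.1, 0.2]
finger_gap: 0.0617
gripper_force: 0.0
```

{"fn": "drive_tool", "kwargs": {"offset": [[-0.63, 0.117, 0], [-0.63, 0.117, 0], [-0.63, 0.117, 0], [-0.63, 0.117, 0], [-0.63, 0.117, 0], [-0.63, 0.117, 0], [-0.63, 0.117, 0], [-0.63, 0.117, 0], [-0.63, 0.117, 0], [-0.63, 0.117, 0], [-0.63, 0.117, 0]], "angular": [[0, 0, 1], [0, 0, 1], [0, 0, 1], [0, 0, 1], [0, 0, 1], [0, 0, 1], [0, 0, 1], [0, 0, 1], [0, 0, 1], [0, 0, 1], [0, 0, 1]], "fingers": [0.3, 0.3, 0.3, 0.3, 0.3, 0.3, 0.3, 0.3, 0.3, 0.3, 0.3]}}

```text
t: 19.12
position: [0.5776, 0.0919, 0.2179]
tcp_rot: [1.0, 0.021, -0.001, 0.0]
contact_force: [-0.3, 0.5, 0.5]
finger_gap: 0.0614
gripper_force: 0.0
```

Run:
```python
from h import *
p=get_image("wrist"); T=get_image("top"); 
cv2.imwrite("pics/w3.png",np.vstack([p["color"],T["color"]])[:,:,::-1][:,:, :]); 
x0=[.5795,.0917,.015,.041]
m=tr(p,"lid_sound",proj(p,np.array([[x0[0],x0[1],.033]]),1)[0])
print(m[1:],fit("lid_sound",[(p,m[0],1)],x0,.015))
print([(round(d["p"],2),d["uv"]) for d in trace(p,"lid_short")])
print([(round(d["p"],2),d["uv"]) for d in trace(T,"lid_short")])
print([(round(d["p"],2),d["uv"]) for d in trace(T,"lid_chipped")])
plan((.5795,.0917,.049,-1.53))
im=np.hstack([cv2.resize(p["color"],(400,250)),cv2.resize(T["color"],(400,250))]);cv2.imwrite("pics/c3.png",im[:,:,::-1])
```

```text
([321.4, 175.8], 0.63) (array([0.57958942, 0.09169281, 0.02404163, 0.03893138]), np.float64(0.04168438962143769))
[(0.88, [627.9, 106.9]), (0.6, [134.7, 216.2])]
[(0.71, [437.7, 134.7]), (0.58, [168.9, 206.5]), (0.25, [418.4, 193.8])]
[]
at [0.578  0.092  0.2188] theta -1.53 z-axis [ 1.e-04 -0.e+00 -1.e+00] F [ 0.3 -0.1  0.6] gap 0.0617 t 19.425 j6 1.65
  off [0.007, 0.002, 0.849] ang [0.0, -0.0001, -0.0]
```

View pics/c3.png

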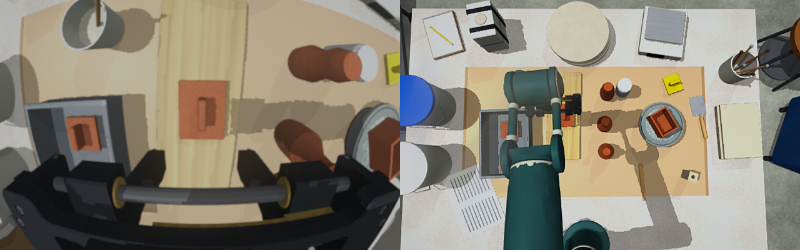

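The short lid lies in the tub, at (85,133) in the left half. The sound lid is alone on the board at (202,110), and the bottles are undisturbed. Next I grasp the sound lid.

{"fn": "drive_tool", "kwargs": {"offset": [[0.008, 0, 0.3], [0.008, 0, 0.6], [0.008, 0, 0.78], [0.008, 0, 0.849], [0.008, 0, 0.849], [0.008, 0, 0.849], [0.008, 0, 0.849], [0.008, 0, 0.849], [0.008, 0, 0.849], [0.008, 0, 0.849], [0.008, 0, 0.849], [0.008, 0, 0.849]], "angular": [[0, 0, 0], [0, 0, 0], [0, 0, 0], [0, 0, 0], [0, 0, 0], [0, 0, 0], [0, 0, 0], [0, 0, 0], [0, 0, 0], [0, 0, 0], [0, 0, 0], [0, 0, 0]], "fingers": [0.3, 0.3, 0.3, 0.3, 0.3, 0.6, 1, 1, 1, 1, 1, 1], "force": 45}}

```text
t: 20.92
position: [0.5797, 0.0919, 0.0491]
tcp_rot: [1.0, 0.02, 0.0, 0.0]
contact_force: [-0.9, -0.7, 2.2]
finger_gap: 0.0138
gripper_force: 45.0
```

Run:
```python
from h import *
plan((.5795,.0917,.25,-1.53)); print(state()["gripper_force"])
```

```text
at [0.5797 0.0919 0.0491] theta -1.5305 z-axis [ 0.e+00 -2.e-04 -1.e+00] F [-0.9 -0.7  2.2] gap 0.0138 t 20.925 j6 1.65
  off [-0.001, 0.001, -1.005] ang [0.0001, -0.0, -0.0003]
44.9990663677454
```

{"fn": "drive_tool", "kwargs": {"offset": [[0, 0, -0.1], [0, 0, -0.4], [0, 0, -0.7], [0, 0, -1], [0, 0, -1]], "angular": [[0, 0, 0], [0, 0, 0], [0, 0, 0], [0, 0, 0], [0, 0, 0]], "fingers": [1, 1, 1, 1, 1]}}

```text
t: 21.55
position: [0.5834, 0.0926, 0.2573]
tcp_rot: [1.0, 0.02, 0.007, -0.001]
contact_force: [-0.5, 0.1, -2.0]
finger_gap: 0.0135
gripper_force: 45.0
```

{"fn": "drive_tool", "kwargs": {"offset": [[0, 0, -0.15], [-0.05, 0.25, -0.15], [-0.1, 0.5, -0.15], [-0.1, 0.75, -0.15], [-0.1, 1, -0.15], [-0.1, 1, -0.15], [-0.1, 1, -0.15], [-0.1, 1, -0.15]], "angular": [[0, 0, 0], [0, 0, 0], [0, 0, 0], [0, 0, 0], [0, 0, 0], [0, 0, 0], [0, 0, 0], [0, 0, 0]], "fingers": [1, 1, 1, 1, 1, 1, 1, 1]}}

```text
t: 22.55
position: [0.5673, -0.1074, 0.2783]
tcp_rot: [1.0, 0.021, -0.001, -0.0]
contact_force: [0.5, 0.8, -1.8]
finger_gap: 0.0138
gripper_force: 45.0
```

Run:
```python
from h import *
P={n:get_image(n) for n in("wrist","top","scene")}
V={}
for n,p in P.items():
    f=int(n=="wrist"); X=np.array([[.5355,-.3277,.105]])
    m=tr(p,"jar_box",proj(p,X,f)[0])
    if m is None: print(n,"none");continue
    V[n]=(p,m[0],f); v,c=fit("jar_box",[V[n]],[.5355,-.3277,.062,.546],.062); print(n,proj(p,X,f)[0].round(),m[1:],v.round(4),round(c,3))
v,c=fit("jar_box",list(V.values()),[.5355,-.3277,.062,.546]); print(v.round(4),c)
p=P["wrist"]; cv2.imwrite("pics/w4.png",p["color"][:,:,::-1])
plan((v[0],v[1],.27,v[3]-np.pi/2))
```

```text
wrist [504. 217.] ([503.9, 212.4], 0.56) [ 0.5378 -0.3275  0.08    0.5408] 0.043
top [420. 196.] ([418.3, 194.6], 0.62) [ 0.536  -0.3258  0.0636  0.5231] 0.051
scene [247. 190.] ([248.4, 192.9], 0.97) [ 0.533  -0.3305  0.0699  0.5849] 0.124
[ 0.5369 -0.3276  0.0597  0.5618] 0.07886360218504225
at [ 0.5678 -0.1079  0.279 ] theta -1.5294 z-axis [ 1.e-04  0.e+00 -1.e+00] F [ 0.7  0.2 -2.2] gap 0.0142 t 22.85 j6 1.3
  off [-0.2, 1.091, 0.045] ang [0.0, -0.0001, -0.3313]
```

View pics/w4.png

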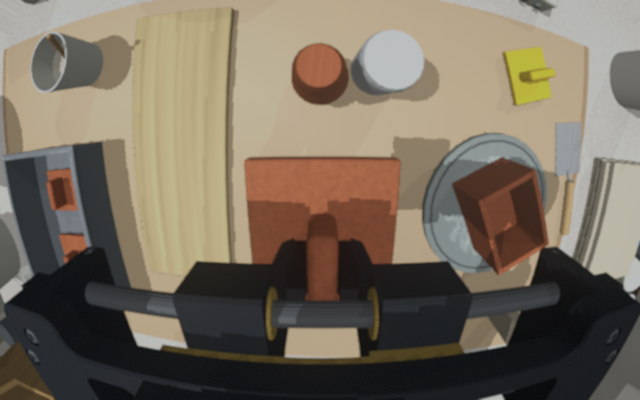

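Both rejects are in the tub at left, the sound lid is held level at (322,230), and the box shows at (505,215). I move beside the box for a second wrist view before closing in.

{"fn": "drive_tool", "kwargs": {"offset": [[-0.39, 0.7, 0], [-0.39, 0.7, 0], [-0.39, 0.7, 0], [-0.39, 0.7, 0]], "angular": [[0, 0, 0], [0, 0, 0], [0, 0, 0], [0, 0, 0]], "fingers": [1, 1, 1, 1]}}

```text
t: 23.35
position: [0.4944, -0.2535, 0.2791]
tcp_rot: [1.0, 0.018, 0.0, 0.0]
contact_force: [-0.3, 0.2, -2.3]
finger_gap: 0.0136
gripper_force: 45.0
```

{"fn": "drive_tool", "kwargs": {"offset": [[-0.385, 0.7, 0], [-0.385, 0.7, 0], [-0.385, 0.7, 0], [-0.385, 0.7, 0], [-0.385, 0.7, 0], [-0.385, 0.7, 0], [-0.385, 0.7, 0]], "angular": [[0, 0, -0.318], [0, 0, -0.318], [0, 0, -0.318], [0, 0, -0.318], [0, 0, -0.318], [0, 0, -0.318], [0, 0, -0.318]], "fingers": [1, 1, 1, 1, 1, 1, 1]}}

```text
t: 24.22
position: [0.4248, -0.3935, 0.279]
tcp_rot: [0.964, 0.267, 0.0, -0.0]
contact_force: [0.8, -0.1, -2.4]
finger_gap: 0.014
gripper_force: 45.0
```

Run:
```python
from h import *
for n in("wrist","wrist","top"):
    p=get_image(n); f=int(n=="wrist"); X=np.array([[.5365,-.327,.105]])
    m=tr(p,"jar_box",proj(p,X,f)[0])
    if m is None: print(n,"none");continue
    for z in(.060,.062):
        v,c=fit("jar_box",[(p,m[0],f)],[.5365,-.327,z,.54],z); print(n,proj(p,X,f)[0].round(),m[1:],v.round(4),round(c,3))
    if f: 
        pw=p; gm=m[0]
im=pw["color"].copy(); mm=(mask(pw,M["jar_box"],(.5365,-.327,.062,.54),1)>.5).astype(np.uint8)
cs,_=cv2.findContours(mm,0,1); cv2.drawContours(im,cs,-1,(0,255,0),1)
cv2.imwrite("pics/w5.png",im[:,:,::-1])
plan((.5365,-.327,.279,.54-np.pi/2))
```

```text
wrist [322.  54.] ([324.8, 54.5], 0.61) [ 0.5396 -0.3266  0.0613  0.5227] 0.024
wrist [322.  54.] ([324.8, 54.5], 0.61) [ 0.5396 -0.3266  0.0622  0.5216] 0.029
wrist [322.  53.] ([323.2, 51.8], 0.85) [ 0.5389 -0.327   0.075   0.5166] 0.017
wrist [322.  53.] ([323.2, 51.8], 0.85) [ 0.5391 -0.3268  0.0604  0.5175] 0.021
top [419. 195.] ([419.2, 196.6], 0.78) [ 0.5362 -0.3268  0.0675  0.5378] 0.057
top [419. 195.] ([419.2, 196.6], 0.78) [ 0.5358 -0.3263  0.0692  0.5347] 0.061
at [ 0.4242 -0.3944  0.279 ] theta -1.0306 z-axis [ 1.e-04 -1.e-04 -1.e+00] F [ 0.5  0.6 -1.4] gap 0.014 t 24.525 j6 0.24
  off [0.655, -0.001, -0.0] ang [0.0, -0.0, 0.0001]
```

View pics/w5.png

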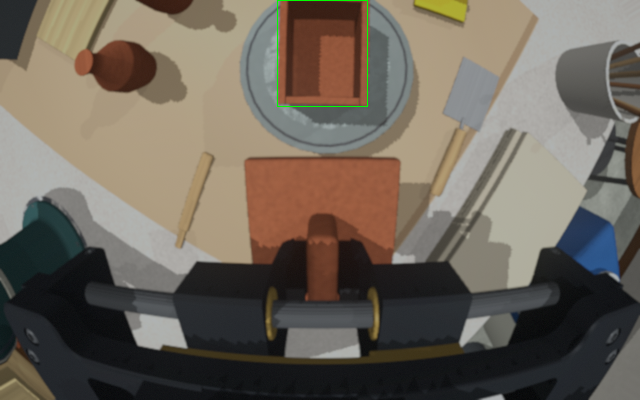

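The view shows the box at (322,52), slightly cropped at the top edge, and the lid aligned with the tool, its edge from (246,158) to (400,158). I move 26 mm forward to see the whole box.

{"fn": "drive_tool", "kwargs": {"offset": [[0.13, 0, 0], [0.13, 0, 0], [0.13, 0, 0]], "angular": [[0, 0, 0], [0, 0, 0], [0, 0, 0]], "fingers": [1, 1, 1]}}

```text
t: 24.9
position: [0.4461, -0.3814, 0.2788]
tcp_rot: [0.964, 0.267, -0.0, 0.0]
contact_force: [0.6, -0.3, -1.5]
finger_gap: 0.0136
gripper_force: 45.0
```

Run:
```python
from h import *
get_image("wrist")
for n in("wrist","wrist","wrist"):
    p=get_image(n); f=1; X=np.array([[.5375,-.327,.105]])
    m=tr(p,"jar_box",proj(p,X,f)[0])
    v,c=fit("jar_box",[(p,m[0],f)],[.5375,-.327,.061,.53],.061); print(m[1:],v.round(4),round(c,3))
# colour-based rim corners: crop enlarged with overlay
im=cv2.resize(p["color"][0:200,200:440],None,fx=3,fy=3,interpolation=cv2.INTER_CUBIC)
x,y,_,a=v; R=np.array([[np.cos(a),-np.sin(a)],[np.sin(a),np.cos(a)]])
for hx,hy in((52,40),(45,33)):
    Q=np.array([[sx*hx,sy*hy] for sx,sy in((1,1),(1,-1),(-1,-1),(-1,1))])/1000@R.T+[x,y]
    q=proj(p,np.c_[Q,np.full(4,.137)],1); print(q.round(1).tolist())
    cv2.polylines(im,[np.round((q-[200,0]+.5)*3).astype(np.int32)],True,(0,255,0),1)
cv2.imwrite("pics/w6.png",im[:,:,::-1])
plan((x,y,.279,a-np.pi/2))
```

```text
([324.6, 74.1], 0.72) [ 0.5384 -0.3273  0.0781  0.5272] 0.027
([323.4, 75.1], 0.92) [ 0.5385 -0.3271  0.077   0.5278] 0.033
([321.3, 75.6], 0.77) [ 0.5384 -0.3271  0.0677  0.5201] 0.02
[[278.2, 17.3], [368.8, 18.9], [366.1, 132.2], [276.6, 130.6]]
[[285.8, 24.3], [360.9, 25.6], [358.6, 124.1], [284.4, 122.8]]
at [ 0.4461 -0.3815  0.2789] theta -1.0314 z-axis [-1.e-04 -1.e-04 -1.e+00] F [ 0.5  0.3 -3. ] gap 0.0134 t 25.25 j6 0.28
  off [0.536, 0.004, -0.0] ang [0.0, 0.0001, 0.0123]
```

View pics/w6.png

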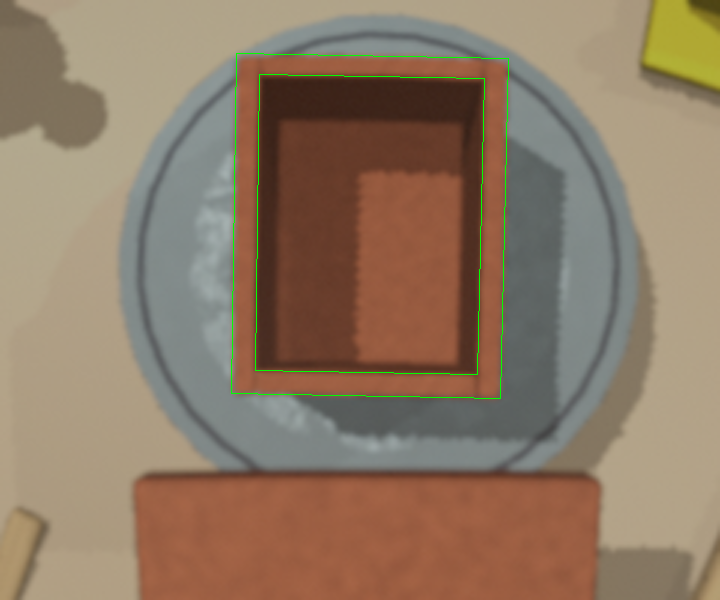

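The overlay fits the rim to about a pixel, but the real edges lie slightly more square to the image, so yaw is a bit over 0.52. I refine it by gradient along the rim edges.

```bash
cat >> h.py <<'E'
from scipy.ndimage import map_coordinates
def ringpts(hx,hy,n=60):
    s=np.linspace(-.95,.95,n); o=np.ones(n)
    return np.vstack([np.c_[s*hx,o*hy],np.c_[s*hx,-o*hy],np.c_[o*hx,s*hy],np.c_[-o*hx,s*hy]])/1000
def rimfit(pics,x0,freez=None,sig=1.0):
    G=[]
    for p in pics:
        im=cv2.GaussianBlur(p["color"],(0,0),sig).astype(float)
        G.append(np.sqrt(sum(cv2.Sobel(im[:,:,k],cv2.CV_64F,1,0)**2+cv2.Sobel(im[:,:,k],cv2.CV_64F,0,1)**2 for k in range(3))))
    Q=np.vstack([ringpts(52,40),ringpts(45,33)])
    def cost(v):
        x,y,a=v[:3]; z=v[3] if freez is None else freez
        R=np.array([[np.cos(a),-np.sin(a)],[np.sin(a),np.cos(a)]]); X=np.c_[Q@R.T+[x,y],np.full(len(Q),z)]
        return -np.mean([np.minimum(map_coordinates(g,proj(p,X,1)[:,::-1].T,order=1),150).mean() for p,g in zip(pics,G)])
    s=np.array(x0); d=np.diag([.004,.004,.03,.006])[:len(s)] if freez is None else np.diag([.004,.004,.03])
    s=s[:len(d)]; d=d[:,:len(s)]
    r=minimize(cost,s,method="Nelder-Mead",options=dict(initial_simplex=np.vstack([s,s+d]),xatol=1e-5,fatol=1e-4))
    return r.x,r.fun
E
python3 - <<'E'
from h import *
P=[get_image("wrist") for _ in range(3)]
for s in(.7,1.2,2):
  for z in(None,.137,.135):
    v,c=rimfit(P,[.538,-.327,.53,.137],z,s); print(s,z,v.round(4),round(c,1))
plan((v[0],v[1],.279,v[2]-np.pi/2))
E
```

```text
0.7 None [ 0.5382 -0.3273  0.5192  0.1362] -150.0
0.7 0.137 [ 0.5378 -0.3273  0.5245] -150.0
0.7 0.135 [ 0.5385 -0.3276  0.5137] -150.0
1.2 None [ 0.538  -0.3275  0.5191  0.135 ] -147.5
1.2 0.137 [ 0.5378 -0.3274  0.5208] -146.9
1.2 0.135 [ 0.538  -0.3275  0.5192] -147.5
2 None [ 0.5378 -0.3276  0.5185  0.1354] -126.0
2 0.137 [ 0.5378 -0.3277  0.5198] -125.2
2 0.135 [ 0.5378 -0.3276  0.5182] -125.9
at [ 0.4463 -0.3814  0.2789] theta -1.0312 z-axis [ 0.  0. -1.] F [ 0.8 -0.4 -0.9] gap 0.0138 t 25.4 j6 0.28
  off [0.531, 0.005, -0.0] ang [-0.0, -0.0, 0.0136]
```

{"fn": "drive_tool", "kwargs": {"offset": [[0.27, 0.002, 0], [0.533, 0.003, 0], [0.533, 0.003, 0], [0.533, 0.003, 0.15], [0.533, 0.003, 0.3], [0.533, 0.003, 0.39], [0.533, 0.003, 0.39], [0.533, 0.003, 0.39]], "angular": [[0, 0, 0.011], [0, 0, 0.011], [0, 0, 0.011], [0, 0, 0.011], [0, 0, 0.011], [0, 0, 0.011], [0, 0, 0.011], [0, 0, 0.011]], "fingers": [1, 1, 1, 1, 1, 1, 1, 1]}}

```text
t: 26.4
position: [0.5386, -0.3277, 0.2022]
tcp_rot: [0.966, 0.258, 0.001, 0.001]
contact_force: [0.2, -0.4, -2.1]
finger_gap: 0.0136
gripper_force: 45.0
```

Run:
```python
from h import *
get_image("wrist");get_image("wrist")
P={n:get_image(n) for n in("wrist","top","scene")}
plan((.538,-.3273,.181,.522-np.pi/2))
a=P["scene"]["color"][130:230,190:310]; b=P["wrist"]["color"][60:260,200:440]
im=np.hstack([cv2.resize(a,(400,333),interpolation=2),cv2.resize(b,(400,333),interpolation=2)])
cv2.imwrite("pics/c7.png",im[:,:,::-1])
```

```text
at [ 0.5387 -0.3274  0.2022] theta -1.0482 z-axis [ 0.0016 -0.0011 -1.    ] F [ 0.1  0.4 -2.6] gap 0.0136 t 26.65 j6 0.46
  off [-0.003, -0.002, 0.106] ang [0.0011, -0.0005, 0.0004]
```

View pics/c7.png

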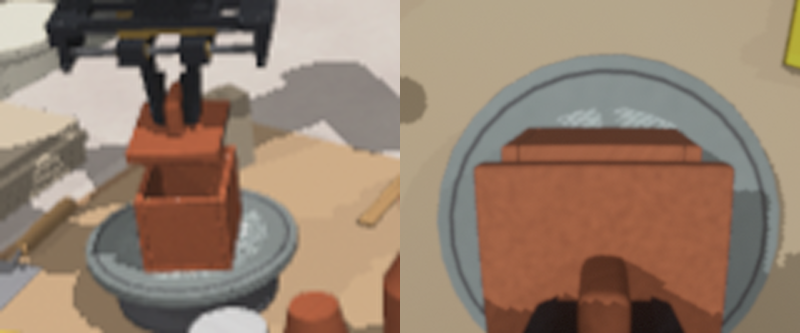

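In the scene half, the lid hangs over the box. In the wrist half, the lid edge spans (475 to 734, 163) with the rim behind it at (502 to 702, 145), so it's parallel and centred to about 1 mm. I lower to the final height and check there.

{"fn": "drive_tool", "kwargs": {"offset": [[-0.003, -0.002, 0.03], [-0.003, -0.002, 0.06], [-0.003, -0.002, 0.09], [-0.003, -0.002, 0.106], [-0.003, -0.002, 0.106], [-0.003, -0.002, 0.106]], "angular": [[0.001, 0, 0], [0.001, 0, 0], [0.001, 0, 0], [0.001, 0, 0], [0.001, 0, 0], [0.001, 0, 0]], "fingers": [1, 1, 1, 1, 1, 1]}}

```text
t: 27.4
position: [0.5376, -0.327, 0.1799]
tcp_rot: [0.966, 0.258, -0.0, -0.001]
contact_force: [0.2, -0.9, -2.5]
finger_gap: 0.0138
gripper_force: 45.0
```

Run:
```python
from h import *
get_image("wrist")
P={n:get_image(n) for n in("wrist","scene")}
plan((.538,-.3273,.181,.522-np.pi/2))
s=state();x,y,z=s["position"];a=.522
R=np.array([[np.cos(a),-np.sin(a)],[np.sin(a),np.cos(a)]]); c=np.array([[52,40],[52,-40],[-52,-40],[-52,40]])/1000@R.T
ims=[]
for n,(r0,r1,c0,c1) in dict(scene=(140,220,200,300),wrist=(110,190,220,420)).items():
    p=P[n]; S=4 if n=="scene" else 4
    im=cv2.resize(p["color"][r0:r1,c0:c1],None,fx=4,fy=4,interpolation=2)
    for o,h,col in(([x,y],z-.016,(0,255,0)),([x,y],z-.026,(0,255,0)),([.538,-.3273],.137,(0,0,255))):
        q=proj(p,np.c_[c+o,np.full(4,h)],n=="wrist"); cv2.polylines(im,[np.round((q-[c0,r0]+.5)*4).astype(np.int32)],True,col,1)
    ims.append(cv2.copyMakeBorder(im,0,0,0,800-im.shape[1],0))
cv2.imwrite("pics/c8.png",np.vstack(ims)[:600,:,::-1])
```

```text
at [ 0.5376 -0.3271  0.18  ] theta -1.0482 z-axis [-3.e-04  1.e-03 -1.e+00] F [-0.4 -1.  -1.8] gap 0.0138 t 27.55 j6 0.46
  off [0.001, 0.002, -0.005] ang [-0.0007, -0.0002, 0.0004]
```

View pics/c8.png

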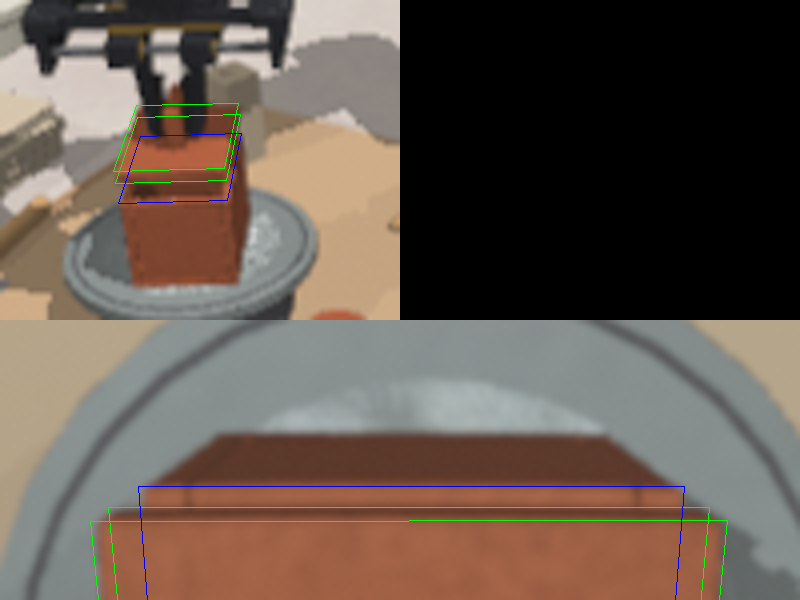

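The predicted lid (green) and rim (blue) edges coincide with the picture to about 1 px. In the lower half, the lid edge is at row 520 and the rim at row 487, parallel and centred within about 0.5 mm, and the gap is visible in the scene view. I make a tiny height trim, let it settle and hand in.

{"fn": "drive_tool", "kwargs": {"offset": [[0.001, 0.001, -0.005], [0.001, 0.001, -0.005], [0.001, 0.001, -0.005], [0.001, 0.001, -0.005], [0.001, 0.001, -0.005], [0.001, 0.001, -0.005]], "angular": [[0, 0, 0], [0, 0, 0], [0, 0, 0], [0, 0, 0], [0, 0, 0], [0, 0, 0]], "fingers": [1, 1, 1, 1, 1, 1]}}

```text
t: 28.3
position: [0.5377, -0.327, 0.1807]
tcp_rot: [0.966, 0.258, -0.0, -0.001]
contact_force: [0.1, -0.1, -1.4]
finger_gap: 0.0137
gripper_force: 45.0
```

Run:
```python
from h import *
from bench import job_done
plan((.538,-.3273,.181,.522-np.pi/2))
print(job_done())
```

```text
at [ 0.5377 -0.327   0.1807] theta -1.0482 z-axis [-8.0e-04  1.4e-03 -1.0e+00] F [ 0.1 -0.1 -1.4] gap 0.0137 t 28.3 j6 0.46
  off [0.001, 0.002, -0.002] ang [-0.001, -0.0, 0.0004]
the job is handed in; nothing more can be done
None
```

The chipped and short lids are in the scrap tub, and the arm is holding the sound lid level, centred and square about 1 cm above the box without touching it; the job was handed in at about 28 s.

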